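# Mark the mosaic tamper and hang it up

## Robot

A 7-joint arm with a two-finger parallel gripper is mounted at the origin on the work surface. World frame = base frame: x ahead of the robot, y to its left, z up, the work surface at z = 0. Lengths are in mm, angles in degrees, forces in N, time in s.
With the tool pointing down it reaches from about 400 to 875 mm from the base axis. Payload 19.3 kg.
Tool frame: the origin (TCP) lies midway between the tips of the shut fingers; the grasp point (between the pads) lies 19 mm behind it; z points along the fingers, y is the line along which they close (so a half turn about z gives the same grasp; the last joint's range is limited). The gripper opens to 85 mm and grips with 20 to 120 N. Pads are 22 mm wide; open, the fingers measure 114 mm over their backs; the gripper's body (76 mm by 85 mm) begins 54 mm behind the grasp point. The pads swing forward as they close: fully open they stand 13 mm farther back than shut.
Start: joints at [-75.527, 29.874, -2.08, 91.645, 1.215, 58.505, -6.463], TCP at [198.283, 592.704, 231.291] pointing down, gripper open.
Joint ranges: [-166.77, 166.77], [-17.47, 122.26], [-85.68, 81.53], [9.62, 139.38], [-72.42, 252.41], [9.2, 110.78], [-144.41, 144.41]. Speed limits (degrees/s): [108.29, 108.29, 136.94, 136.94, 172.46, 172.46, 172.46].

## Interface

Orientations are given as [roll, pitch, yaw] about the fixed x, y, z axes, in that order (R = Rz(yaw) Ry(pitch) Rx(roll)).
In Python, from station import ctrl gives the robot as it stands.
- The arm moves only by the shell command python3 -m handwheel 'ROWS' [OPENING]. ROWS is JSON, a list of rows, each a list of 2 entries, a list of its own where there are three numbers: the shift along the tool's x, y, z in mm, then the turn, a rotation vector about the tool's x, y, z in rad. A call has 1 to 12 rows; each row is the pose to reach, as a shift and turn from the pose commanded when the call began, along the tool's axes at that moment; what a row does not reach only later rows make up. A row lasts 1/8 s, in which the tool goes at most 62.5 mm and 10.7 degrees, less where a joint would pass 70% of its speed; a pose out of reach is approached as far as the arm can. A call with a gripper value outside its range is refused whole. OPENING is the opening in per cent of the stroke, from 0 (shut) to 100 (fully open), set as the call begins (- or left out, the last holds). The fingers move at their own pace and stop on an object; the grip force is fixed at half the most. Time passes only in rows, so rows that repeat a pose let the fingers close. It gives the time, the measured TCP pose, the force, the opening and the grip force at its end, in the units of the state.
- ctrl.get_obs(): the state, without advancing time (a new reading comes with each control period).
- ctrl.read_camera(name): name is "side" or "top" or "wrist"; returns a dict with "img" (400x640x3 uint8, red, green, blue), "intrinsics" (3x3 intrinsics, pixels), "R" (3x3) and "t" (3): a world point X has camera coordinates R X + t. Camera axes: x right, y down, z forward; pixel columns grow to the right and rows downward; lengths in mm; the calibration is good to about 2 mm. A picture is of the moment at which its call begins. There is no depth.
- ctrl.close_job(): hands the job in; it is judged then, once.
The state is a dict: "time": time; "qpos": joint angles; "dq": joint speeds; "joint_efforts": joint torques, N m; "eef_pos": TCP position; "tool_rot": TCP orientation; "contact_force": force on the tool from outside, world axes, zero at the start; "torque": the same for the moment, N m; "width": finger opening in mm; "grasp_force": force on a finger pad.
Only numpy, scipy, OpenCV 4.12 (cv2) and the standard library are available. Lean on these libraries where they do the work, as an engineer would, in place of code of your own. Each camera call takes 0.05 s, during which the arm holds its last target. There are 200 camera calls.

## Task

Stamp the wooden hand tamper with the workshop's mark: slide its block under the marker's two hold-down rails, a long side of the block first, and hold it pressed fully home against the stop for two full seconds while the sprung pin bears on it. Then draw it back out, stand it on the bench clear of the marker and let go of it, take it again so that its eye is free, and hang it by the eye on the long peg of the tool rack. Leave the other things on the bench where they are.

Things in the scene. Friction and masses are not known exactly. Their poses are not given: they have to be found in the camera images.
- tamper: Loose wooden hand tamper, about 0.35 kg, standing on the bench: a block 60 mm along x, 90 mm along y, 34 mm high, with an upright flat blade on the middle of its top, 12 mm thick along x, 34 mm wide along y, from z = 34 to 104 mm. A round 20 mm eye goes through the blade along x. Front and back are alike. Origin: centre of the underside, z up.
- tamper_eye (a point): Centre of the eye in the tamper's blade, 88 mm above the tamper's underside on its middle line; the eye's axis is the tamper's x axis.
- marker: Fixed low steel marking fixture. Origin on the bench at the foot of the middle of its stop face (x = 0; 102 mm wide, 34 mm high). Its x axis points into it: the block slides in on the bench along +x from the open side at -x. Block home: its centre at x = -30 mm. Side guides, inner faces at y = +-51 mm, run from x = -70 mm to 0. Behind the stop, from x = 29 mm, the housing is 62 mm high.
- marker_mouth (a point): Middle of the way in at x = -70 mm of the marker, 48 mm above the bench, level with the tops of the two hold-down rails, which lie over the guides from here to the stop, undersides 41 mm up. They leave a 62 mm wide slot, open above, for the blade: fingers on its two flat faces (one behind the other along the marker's x) fit in the slot; fingers on its narrow edges do not.
- marker_stop (a point): Point in the middle of the stop face where the pin comes out, 17 mm above the bench.
- pin (a joint): Travel of the sprung marking pin (12 mm thick, along the marker's x). 0 = out, standing 10 mm proud of the stop face; it grows as the pin is pushed in; 0.010 m = tip flush with the stop face, part fully home. The spring needs about 4.4 N at the start and 8.4 N at flush, and pushes the part back out as soon as it is not held.
- rack: Fixed wooden tool rack, 270 mm long along its y, 180 mm high, on a foot 90 mm deep. Its front face is the plane x = 0 and looks to its -x; origin at bench level in the middle of the front. It carries one long straight steel peg (80 mm, at y = -45 mm) and, at y = +85 mm, a short hook with a small spatula fixed on it. The foot reaches 10 mm in front of the face.
- peg_tip (a point): Free end of the long peg, 170 mm above the bench. The peg is 9 mm thick and points along the rack's -x, rising 12 mm from root to tip.
- peg_root (a point): Where the long peg leaves the rack's front face, 158 mm above the bench.
- tray: Bystander: white plastic tray of grey mosaic stones, 100 x 80 x 50 mm, loose. Origin under its centre.
- stone: Bystander: rough stone block, 55 x 45 x 36 mm, loose. Origin under its centre.
- jar: Bystander: glass jar, 60 mm wide, 90 mm high, loose. Origin under its centre.
- pail: Bystander: white pail of stones, 116 mm wide, 100 mm high, loose. Origin under its centre.
Things that resemble listed ones, but are neither listed nor needed, are in the scene too. What is shaped like the tamper but blue or red is not meant.

How it is judged (in metres and radians):
On the way, in this order (a step that is already met when the one before it is completed fails the run):
1. the block is held home in the marker, between the guides and on the bench, with its long side along the stop (within 0.12 rad) and the pin pushed in by more than 8.5 mm, for 1.5 s without a break (value of joint pin above 0.0085 m and x of tamper in the frame of marker between -0.036 and -0.024 m and y of tamper in the frame of marker between -0.012 and 0.012 m and z of tamper in the frame of marker below 0.01 m and angle between the x axis of tamper and the x axis of marker, either way round below 0.12 rad), for 1.5 s.
2. the tamper stands upright on the bench, clear of the marker (its centre more than 95 mm from the stop point), still and let go of, for 0.2 s (horizontal distance between tamper and marker_stop above 0.095 m and height (world z) of tamper below 0.006 m and angle between tamper's own z axis and vertical below 0.1 rad and contact force between the fingers and tamper below 0.1 N and linear speed of tamper below 0.03 m/s), for 0.2 s.
At the end, for the whole second after the job is handed in: The tamper hangs by its eye on the long peg, at rest: eye centre 15 to 78 mm in front of the rack's face, within 12 mm of the peg sideways, 135 to 172 mm above the bench; underside more than 45 mm above the bench; upright within 0.4 rad. The pin is out again (below 2 mm) (x of tamper_eye in the frame of rack between -0.078 and -0.015 m and y of tamper_eye in the frame of rack between -0.057 and -0.033 m and height (world z) of tamper_eye between 0.135 and 0.172 m and height (world z) of tamper above 0.045 m and angle between tamper's own z axis and vertical below 0.4 rad and linear speed of tamper below 0.03 m/s and angular speed of tamper below 0.4 rad/s and value of joint pin below 0.002 m); the robot touches nothing.
It fails at once if a bystander (tray, stone, jar, pail) is pushed more than 30 mm from its place (distance of any of tray, stone, jar, pail from where it was at the start of the episode above 0.03 m).
It also fails if it takes over 70 s, if anything falls off the work surface, if the arm or the gripper's body presses on something with over 40 N, if the wrist force passes 120 N, or if a joint passes its speed limit or range.

## Working session

There is one attempt and no reset: what is moved stays moved. The work goes in short steps, Python scripts to look and compute and a shell command to move; the robot and the scene stay as the last step left them, time stands still between calls to the robot, and variables do not carry over. Pictures are saved under pics/ and viewed, at most 10 in all, crops included, and the job is handed in when it is done.

```bash
mkdir -p pics; ls
python3 - <<'E'
from station import ctrl
import cv2,numpy as np
o=ctrl.get_obs();print(o)
for n in("top","side"):
    c=ctrl.read_camera(n);cv2.imwrite(f"pics/{n}0.png",c["img"][:,:,::-1]);print(n,c["intrinsics"].tolist(),(-c["R"].T@c["t"]).round(),c["R"].round(3).tolist())
E
```

```text
pics
{'time': 0.0, 'qpos': array([-75.52539276,  29.91077691,  -2.08108107,  91.67152754,
         1.21511627,  58.50492763,  -6.46433941]), 'dq': array([-0.01619977, -0.05218886,  0.09203497,  0.08417276, -0.03831648,
       -0.03313938, -0.00205722]), 'joint_efforts': array([ 6.08799946e-04, -9.27097034e+01,  1.98023580e+00, -3.69919503e+01,
        1.78528775e-02,  8.21766676e-03, -4.49898678e-07]), 'eef_pos': array([198.21859762, 592.39376719, 230.72226054]), 'tool_rot': array([-1.79935043e+02,  5.15256195e-03,  1.61501196e+02]), 'contact_force': array([-0.11468247, -0.18168552,  0.30062465]), 'torque': array([ 0.0484183 , -0.03731369,  0.02285374]), 'grasp_force': 0.0, 'width': 85.39507215916002}
top [[499.9532533518901, 0.0, 324.8332316471597], [0.0, 499.9532533518901, 193.78150013611952], [0.0, 0.0, 1.0]] [ 197.   35. 1327.] [[-0.03, -1.0, -0.002], [-0.974, 0.03, -0.225], [0.225, -0.005, -0.974]]
side [[365.0590829122027, 0.0, 321.6034928057362], [0.0, 365.0590829122027, 203.53142930792006], [0.0, 0.0, 1.0]] [ 216. -757.  689.] [[0.953, -0.303, -0.019], [-0.186, -0.531, -0.827], [0.24, 0.791, -0.563]]
```

View pics/top0.png

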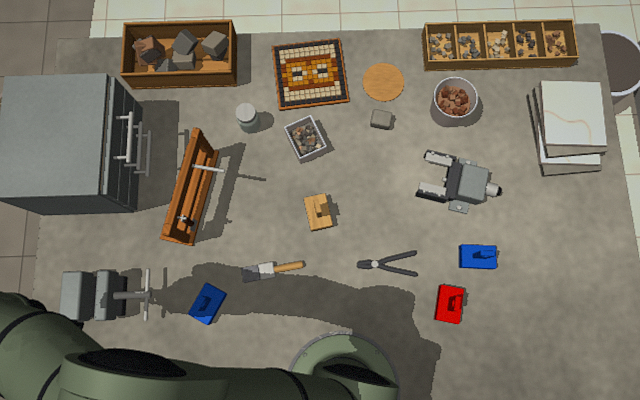

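View pics/side0.png

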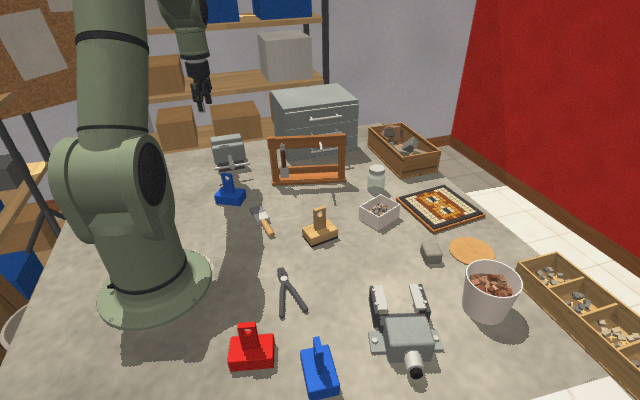

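The top view shows the tan tamper at (318,211), the marker at (455,180) with its mouth facing left, and the rack at (190,190) with the long peg at about (192–225,168). The side view shows the same three at (320,228), (405,320) and (307,160). I'll enlarge those areas.

Run:
```python
import cv2,numpy as np
t=cv2.imread("pics/top0.png");s=cv2.imread("pics/side0.png")
def crop(i,x,y,w,h,W,H): return cv2.resize(i[y:y+h,x:x+w],(W,H),interpolation=cv2.INTER_CUBIC)
a=np.hstack([crop(t,410,140,100,75,400,300),crop(t,150,120,100,75,400,300)])
b=np.hstack([crop(s,355,270,100,75,400,300),crop(s,260,120,100,75,400,300)])
cv2.imwrite("pics/m1.png",np.vstack([a,b]))
b=np.hstack([crop(t,290,180,60,45,400,300),crop(t,160,195,80,60,400,300)])
```

```text
(no output)
```

View pics/m1.png

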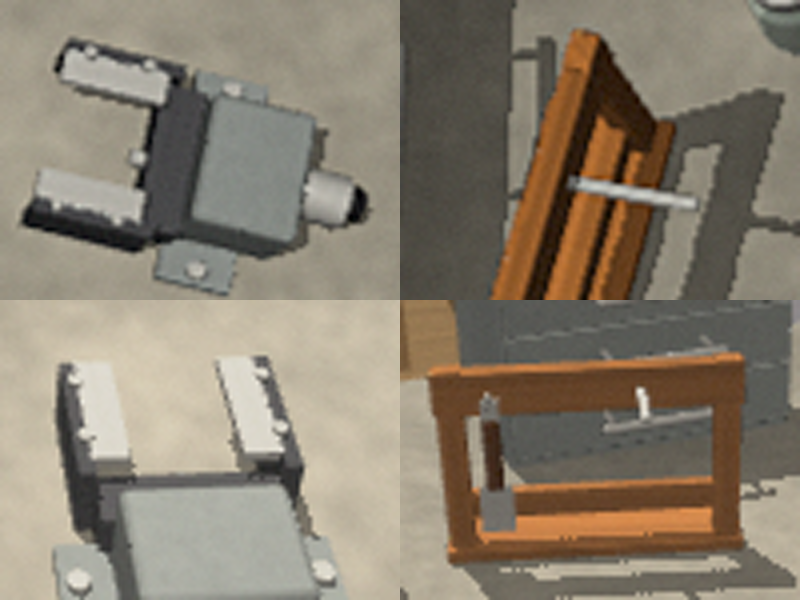

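The marker's two white rail tops sit left of its housing in the top view, so its mouth faces left. The peg runs from (193,166) to (224,171) in the top view. Next I'll compute positions.

```bash
cat > h.py <<'E'
from station import ctrl
import cv2,numpy as np
def ray(c,p,z):
    K,R,t=c["intrinsics"],np.array(c["R"]),np.array(c["t"])
    d=R.T@np.linalg.inv(K)@np.array([p[0],p[1],1.]);o=-R.T@t
    return o+d*(z-o[2])/d[2]
def tri(c1,p1,c2,p2):
    A=[]
    for c,p in((c1,p1),(c2,p2)):
        P=c["intrinsics"]@np.c_[np.array(c["R"]),np.array(c["t"])]
        A+= [p[0]*P[2]-P[0],p[1]*P[2]-P[1]]
    A=np.array(A);return np.linalg.lstsq(A[:,:3],-A[:,3],rcond=None)[0]
def rpy(R): 
    from scipy.spatial.transform import Rotation
    return Rotation.from_matrix(R)
E
python3 - <<'E'
from h import *
c=ctrl.read_camera("top");s=ctrl.read_camera("side");i=c["img"].astype(int)
f=lambda x,y:(410+x/4,140+y/4)
for n,p in dict(u0=(60,72),u1=(165,103),l0=(42,170),l1=(148,195)).items(): print(n,ray(c,f(*p),48).round(1))
g=lambda x,y:(150+x/4,120+y/4)
print("root",ray(c,g(172,183),158).round(1),"tip",ray(c,g(297,203),170).round(1))
sf=lambda x,y:(260+x/4,120+y/4)
print("tip tri",tri(c,g(295,203),s,sf(237,92)).round(1))
# tamper
hsv=cv2.cvtColor(c["img"],cv2.COLOR_RGB2HSV)
m=cv2.inRange(hsv,(10,70,90),(28,255,255));m[:185]=0;m[238:]=0;m[:,:295]=0;m[:,345:]=0
k=cv2.findContours(m,0,2)[0];k=max(k,key=cv2.contourArea)
print(cv2.minAreaRect(k)); P=cv2.approxPolyDP(cv2.convexHull(k),2,True)[:,0]
for p in P: print(p,ray(c,p,34).round(),ray(c,p,0).round())
a=cv2.resize(c["img"][180:240,285:365,::-1],(800,600),interpolation=2)
b=cv2.resize(s["img"][195:255,280:360,::-1],(800,600),interpolation=2)
cv2.imwrite("pics/t1.png",cv2.resize(np.hstack([a,b]),(800,300)))
w=ctrl.read_camera("wrist");print(w["R"],w["t"],-w["R"].T@w["t"],w["intrinsics"])
E
```

```text
u0 [ 582.7 -242.2   48. ]
u1 [ 559.1 -310.3   48. ]
l0 [ 515.8 -225.3   48. ]
l1 [ 496.7 -293.7   48. ]
root [547.4 347.  158. ] tip [529.  268.3 170. ]
tip tri [522.1 264.3 195.4]
((317.88824462890625, 211.24703979492188), (33.841156005859375, 23.320026397705078), 77.47119140625)
[325 193] [498.  27.  34.] [506.  27.   0.]
[332 225] [412.  12.  34.] [417.  11.   0.]
[311 230] [400.  67.  34.] [406.  68.   0.]
[304 197] [489.  83.  34.] [497.  85.   0.]
[[ 3.17100464e-01  9.48391877e-01 -3.78921958e-04]
 [ 9.03760692e-01 -3.02056590e-01  3.03279455e-01]
 [ 2.87513315e-01 -9.65125107e-02 -9.52901584e-01]] [-624.39206644  -39.06341572  380.03055312] [124.03514954 617.04670443 373.74225158] [[278.10602091   0.         319.62491803]
 [  0.         278.10602091 197.61395685]
 [  0.           0.           1.        ]]
```

View pics/t1.png

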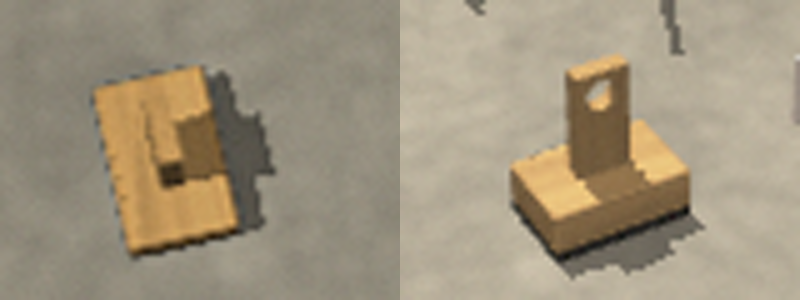

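The crops show the tamper squarely standing with its blade in the middle, and its long side roughly along world x:

| Item | Position (mm) | Direction |
|---|---|---|
| Tamper | (451, 47) | yaw about −80° |
| Marker origin | (528, −300) | x at −107.4° |
| Peg root | (547, 347) | – |
| Peg tip | (529, 268) | – |

I'll move above the tamper and refine with the wrist camera.

```bash
python3 -m handwheel '[[[-413,-437,20],[0,0,-0.497]],[[-413,-437,20],[0,0,-0.497]],[[-413,-437,20],[0,0,-0.497]],[[-413,-437,20],[0,0,-0.497]],[[-413,-437,20],[0,0,-0.497]],[[-413,-437,20],[0,0,-0.497]],[[-413,-437,20],[0,0,-0.497]],[[-413,-437,20],[0,0,-0.497]],[[-413,-437,20],[0,0,-0.497]],[[-413,-437,20],[0,0,-0.497]],[[-413,-437,20],[0,0,-0.497]],[[-413,-437,20],[0,0,-0.497]]]' 100
python3 - <<'E'
from h import *
w=ctrl.read_camera("wrist");cv2.imwrite("pics/w1.png",w["img"][:,:,::-1]);print(-w["R"].T@w["t"])
print(ctrl.get_obs()["qpos"])
E
```

```text
time: 1.75
eef_pos: [451.1, 47.7, 211.3]
tool_rot: [180.0, -0.0, -170.0]
contact_force: [-0.5, 0.7, -0.0]
width: 85.8
grasp_force: 0.0
[374.0752782   34.07711618 354.06343189]
[-16.49951149  15.94701994   3.54643347 117.87405254  -1.37063854
  46.22102899  87.90240763]
```

View pics/w1.png

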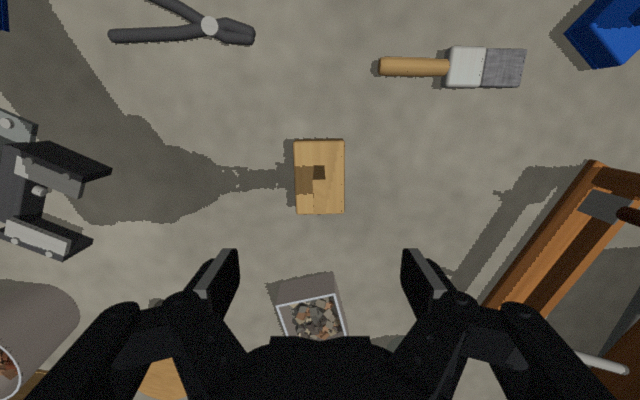

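The wrist view shows the block at columns 294–344 and rows 139–214, nearly square to the tool, midway between the fingers. I'll measure it more accurately here.

Run:
```python
from h import *
w=ctrl.read_camera("wrist")
hsv=cv2.cvtColor(w["img"],cv2.COLOR_RGB2HSV)
m=cv2.inRange(hsv,(8,70,60),(28,255,255));m[:130]=0;m[225:]=0;m[:,:280]=0;m[:,360:]=0
k=max(cv2.findContours(m,0,2)[0],key=cv2.contourArea)
B=cv2.boxPoints(cv2.minAreaRect(k));print(B)
Q=np.array([ray(w,p,34) for p in B]);print(Q.round(1),Q.mean(0).round(1))
for j in range(4):
    d=Q[(j+1)%4]-Q[j];print(np.linalg.norm(d).round(1),np.degrees(np.arctan2(d[1],d[0])).round(1))
```

```text
[[292. 138.]
 [344. 138.]
 [344. 214.]
 [292. 214.]]
[[410.1   9.2  34. ]
 [399.8  67.1  34. ]
 [489.9  85.5  34. ]
 [501.1  22.5  34. ]] [450.2  46.1  34. ]
58.8 100.0
91.9 11.6
64.0 -80.0
91.9 -171.7
```

```bash
python3 -m handwheel '[[[0,0,50],[0,0,0]],[[0,0,100],[0,0,0]],[[0,0,140],[0,0,0]],[[0,0,160],[0,0,0]],[[0,0,165],[0,0,0]],[[0,0,165],[0,0,0]]]' && python3 -m handwheel '[[[0,0,0],[0,0,0]],[[0,0,0],[0,0,0]],[[0,0,0],[0,0,0]],[[0,0,0],[0,0,0]],[[0,0,0],[0,0,0]],[[0,0,0],[0,0,0]],[[0,0,0],[0,0,0]],[[0,0,0],[0,0,0]]]' 0
```

```text
time: 2.6
eef_pos: [451.4, 47.7, 46.7]
tool_rot: [180.0, 0.0, -170.0]
contact_force: [0.3, 0.1, -0.1]
width: 85.2
grasp_force: 0.0
time: 3.6
eef_pos: [451.5, 47.2, 46.6]
tool_rot: [-180.0, 0.0, -170.0]
contact_force: [-0.9, -0.9, 8.1]
width: 11.2
grasp_force: 59.3
```

```bash
python3 -m handwheel '[[[0,0,-20],[0,0,0]],[[0,0,-50],[0,0,0]],[[-10,-30,-60],[0,0,0.06]],[[-22,-64,-60],[0,0,0.14]],[[-36,-104,-60],[0,0,0.22]],[[-50,-144,-60],[0,0,0.30]],[[-64,-184,-60],[0,0,0.38]],[[-75,-217,-60],[0,0,0.45]],[[-79.5,-231.6,-60],[0,0,0.478]],[[-79.5,-231.6,-60],[0,0,0.478]],[[-79.5,-231.6,-60],[0,0,0.478]]]'
python3 - <<'E'
from h import *
w=ctrl.read_camera("wrist");t=ctrl.read_camera("top")
print(ctrl.get_obs()["qpos"].round(1))
a=cv2.resize(t["img"][130:220,380:500,::-1],(400,300),interpolation=2)
cv2.imwrite("pics/w2.png",np.hstack([cv2.resize(w["img"][80:320,200:520,::-1],(400,300)),a]))
E
```

```text
time: 4.97
eef_pos: [569.2, -165.8, 106.1]
tool_rot: [180.0, -0.1, 162.7]
contact_force: [0.5, 0.1, -4.7]
width: 11.4
grasp_force: 59.4
[  3.8  36.5   9.7 102.8  -8.8  41.4  91. ]
```

View pics/w2.png

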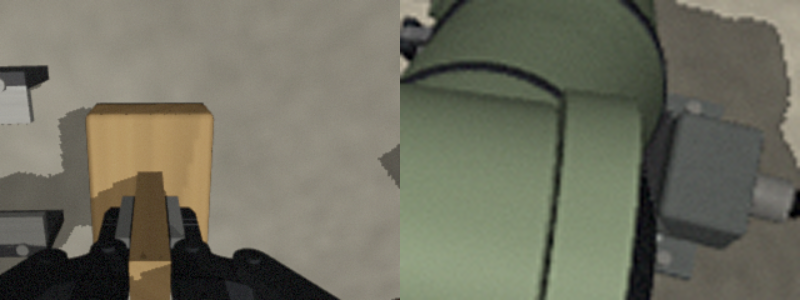

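The tamper hangs square in the grip. The marker's rails are at the left of the wrist view, about (0–33,95–120) and (0–60,215–260) in the crop. I'll measure the rails and block from this view.

Run:
```python
from h import *
w=ctrl.read_camera("wrist")
hsv=cv2.cvtColor(w["img"],cv2.COLOR_RGB2HSV)
m=cv2.inRange(hsv,(0,0,150),(180,28,255));m[:,270:]=0;m[330:]=0
m=cv2.morphologyEx(m,cv2.MORPH_OPEN,np.ones((3,3)))
u=np.array([np.cos(np.radians(-107.4)),np.sin(np.radians(-107.4))]);v=np.array([-u[1],u[0]]);O=np.array([528.3,-300.5])
for k in cv2.findContours(m,0,2)[0]:
    if cv2.contourArea(k)<150: continue
    h=cv2.approxPolyDP(k,3,True)[:,0];print("area",cv2.contourArea(k))
    for p in h:
        X=ray(w,p,48)[:2]-O; print(p,(X@u).round(1),(X@v).round(1))
m=cv2.inRange(hsv,(8,70,60),(28,255,255));m[:,:250]=0;m[:,390:]=0;m[260:]=0
k=max(cv2.findContours(m,0,2)[0],key=cv2.contourArea)
for p in cv2.approxPolyDP(cv2.convexHull(k),2,True)[:,0]:
    X=ray(w,p,94)[:2]-O;print("blk",p,(X@u).round(1),(X@v).round(1))
X=ctrl.get_obs()["eef_pos"][:2]-O;print("tcp",X@u,X@v)
```

```text
area 2606.0
[220 149] -68.8 -51.7
[201 153] -54.7 -48.8
[202 146] -56.1 -53.8
[194 143] -50.7 -55.9
[193 152] -49.1 -49.5
[151 150] -19.1 -50.9
[142 156] -11.8 -46.6
[146 148] -15.7 -52.3
[138 144] -10.6 -55.1
[135 153] -7.1 -48.7
[125 156] 0.5 -46.5
[131 179] -0.3 -29.4
[220 178] -66.5 -30.3
blk [363 164] -164.8 -49.7
blk [370 173] -169.0 -44.5
blk [366 259] -169.6 10.8
blk [274 259] -111.7 10.8
blk [268 178] -110.8 -41.5
blk [273 167] -114.0 -47.9
blk [278 163] -116.9 -50.2
tcp -140.58884632531985 -0.7990392351270721
```

```bash
python3 -m handwheel '[[[0,0,20],[0,0,0]],[[0,0,40],[0,0,0]],[[0,0,54],[0,0,0]],[[0,0,59],[0,0,0]],[[0,0,59],[0,0,0]]]' && python3 -m handwheel '[[[0,-15,0],[0,0,0]],[[0,-30,0],[0,0,0]],[[0,-45,0],[0,0,0]],[[0,-60,0],[0,0,0]],[[0,-70,0],[0,0,0]],[[0,-80,0],[0,0,0]],[[0,-87,0],[0,0,0]],[[0,-93,0],[0,0,0]],[[0,-97,0],[0,0,0]],[[0,-97,0],[0,0,0]]]'
```

```text
time: 5.75
eef_pos: [569.9, -167.0, 47.5]
tool_rot: [180.0, 0.0, 162.6]
contact_force: [1.5, 0.4, -3.7]
width: 11.5
grasp_force: 59.5
time: 7.0
eef_pos: [540.7, -259.8, 47.3]
tool_rot: [-180.0, -0.0, 162.6]
contact_force: [-0.5, 0.3, -4.1]
width: 10.9
grasp_force: 59.4
```

```bash
python3 -m handwheel '[[[0,-3,0],[0,0,0]],[[0,-6,0],[0,0,0]],[[0,-9,0],[0,0,0]],[[0,-11,0],[0,0,0]],[[0,-11,0],[0,0,0]]]'; python3 -m handwheel '[[[0,-1,0],[0,0,0]],[[0,-2,0],[0,0,0]],[[0,-2,0],[0,0,0]]]';python3 -m handwheel '[[[0,-1,0],[0,0,0]],[[0,-2,0],[0,0,0]],[[0,-2,0],[0,0,0]]]'
```

```text
time: 7.62
eef_pos: [538.0, -269.1, 47.4]
tool_rot: [179.9, 0.0, 162.6]
contact_force: [2.0, 6.7, -2.9]
width: 11.1
grasp_force: 59.6
time: 8.0
eef_pos: [537.5, -270.8, 47.4]
tool_rot: [179.9, 0.0, 162.7]
contact_force: [2.4, 7.5, -2.3]
width: 10.9
grasp_force: 59.6
time: 8.38
eef_pos: [537.2, -271.2, 47.4]
tool_rot: [179.8, -0.0, 162.7]
contact_force: [1.9, 15.6, 2.9]
width: 11.3
grasp_force: 60.6
```

```bash
python3 -m handwheel '[[[0,-1,0],[0,0,0]],[[0,-1,0],[0,0,0]],[[0,-1,0],[0,0,0]],[[0,-1,0],[0,0,0]],[[0,-1,0],[0,0,0]],[[0,-1,0],[0,0,0]],[[0,-1,0],[0,0,0]],[[0,-1,0],[0,0,0]],[[0,-1,0],[0,0,0]],[[0,-1,0],[0,0,0]],[[0,-1,0],[0,0,0]],[[0,-1,0],[0,0,0]]]' ; python3 -m handwheel '[[[0,0,0],[0,0,0]],[[0,0,0],[0,0,0]],[[0,0,0],[0,0,0]],[[0,0,0],[0,0,0]],[[0,0,0],[0,0,0]],[[0,0,0],[0,0,0]],[[0,0,0],[0,0,0]],[[0,0,0],[0,0,0]],[[0,0,0],[0,0,0]],[[0,0,0],[0,0,0]]]'
python3 - <<'E'
from h import *
s=ctrl.read_camera("side");cv2.imwrite("pics/s2.png",cv2.resize(s["img"][230:380,330:480,::-1],(600,600),interpolation=2))
E
```

```text
time: 9.88
eef_pos: [537.1, -271.4, 47.5]
tool_rot: [179.8, -0.0, 162.8]
contact_force: [3.6, 19.7, 5.8]
width: 11.1
grasp_force: 61.2
time: 11.12
eef_pos: [537.2, -271.4, 47.5]
tool_rot: [179.8, -0.0, 162.8]
contact_force: [2.5, 18.7, 5.4]
width: 11.1
grasp_force: 61.2
```

View pics/s2.png

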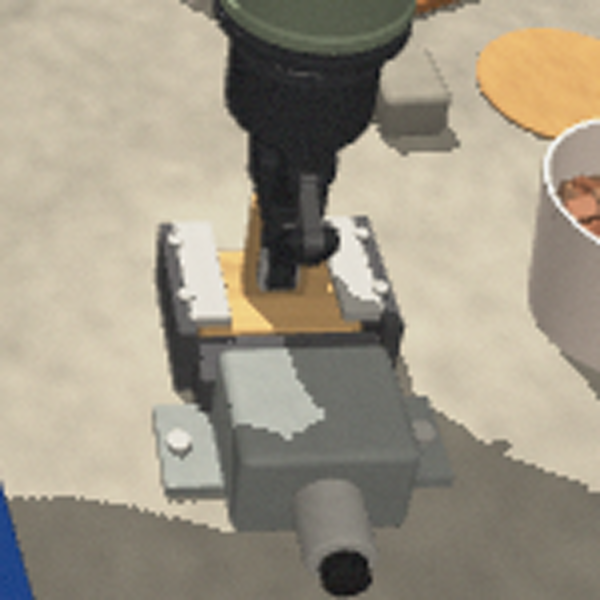

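The block is under both rails with its long side against the stop, and the force readings agree. It has been held about 2.7 s. Now I'll draw it out and release it.

```bash
python3 -m handwheel '[[[0,5,0],[0,0,0]],[[0,15,0],[0,0,0]],[[0,30,0],[0,0,0]],[[0,47,0],[0,0,0]],[[0,64,0],[0,0,0]],[[0,81,0],[0,0,0]],[[0,98,0],[0,0,0]],[[0,113,0],[0,0,0]],[[0,122,0],[0,0,0]],[[0,125,0],[0,0,0]],[[0,125,0],[0,0,0]]]' && python3 -m handwheel '[[[0,0,0.5],[0,0,0]],[[0,0,1],[0,0,0]],[[0,0,1],[0,0,0]]]' && python3 -m handwheel '[[[0,0,0],[0,0,0]],[[0,0,0],[0,0,0]],[[0,0,0],[0,0,0]],[[0,0,0],[0,0,0]],[[0,0,0],[0,0,0]],[[0,0,0],[0,0,0]],[[0,0,0],[0,0,0]],[[0,0,0],[0,0,0]]]' 100
```

```text
time: 12.55
eef_pos: [573.2, -155.9, 47.3]
tool_rot: [-180.0, -0.0, 162.6]
contact_force: [-0.1, 0.4, -4.7]
width: 11.5
grasp_force: 59.5
time: 12.92
eef_pos: [573.1, -156.2, 46.6]
tool_rot: [-180.0, 0.0, 162.6]
contact_force: [-4.2, -0.2, 6.0]
width: 11.1
grasp_force: 60.8
time: 13.92
eef_pos: [573.3, -155.6, 46.3]
tool_rot: [-180.0, 0.0, 162.6]
contact_force: [-0.3, 0.1, 0.2]
width: 85.4
grasp_force: 0.0
```

```bash
python3 -m handwheel '[[[0,0,-50],[0,0,0]],[[0,0,-100],[0,0,0]],[[0,0,-130],[0,0,0.15]],[[0,0,-140],[0,0,0.33]],[[0,0,-140],[0,0,0.51]],[[0,0,-140],[0,0,0.69]],[[0,0,-140],[0,0,0.87]],[[0,0,-140],[0,0,1.05]],[[0,0,-140],[0,0,1.23]],[[0,0,-140],[0,0,1.4]],[[0,0,-140],[0,0,1.571]],[[0,0,-140],[0,0,1.571]]]' && python3 -m handwheel '[[[0,0,0],[0,0,0]],[[0,0,0],[0,0,0]]]'
python3 - <<'E'
from h import *
w=ctrl.read_camera("wrist");o=ctrl.get_obs();print(o["qpos"].round(1))
hsv=cv2.cvtColor(w["img"],cv2.COLOR_RGB2HSV)
m=cv2.inRange(hsv,(8,70,60),(28,255,255));cv2.imwrite("pics/w3.png",w["img"][:,:,::-1])
P=w["intrinsics"]@(w["R"]@np.array([573,-156,34.])+w["t"]);P=P[:2]/P[2];print(P)
n,l,st,ce=cv2.connectedComponentsWithStats(m);L=l[int(P[1])-20:int(P[1])+20,int(P[0])-50:int(P[0])+50];b=np.bincount(L[L>0]).argmax();print(st[b],ce[b])
k=cv2.findContours((l==b).astype(np.uint8),0,2)[0][0]
for p in cv2.approxPolyDP(cv2.convexHull(k),2,True)[:,0]:print(p,ray(w,p,34).round(1))
E
```

```text
time: 15.42
eef_pos: [573.3, -155.4, 186.2]
tool_rot: [-180.0, 0.0, 72.6]
contact_force: [-0.9, 0.1, -0.8]
width: 85.4
grasp_force: 0.0
time: 15.68
eef_pos: [573.3, -155.7, 186.4]
tool_rot: [180.0, -0.0, 72.7]
contact_force: [-0.3, -0.0, -0.3]
width: 85.2
grasp_force: 0.0
[-14.5  34.8  35.8 100.4 -24.7  52.9  14.4]
[319.88975713 183.56194049]
[ 279  154   84   59 4600] [320.51891304 181.63847826]
[361 157] [ 623.4 -141.1   34. ]
[359 208] [ 606.6 -196.3   34. ]
[337 212] [ 581.6 -193.5   34. ]
[282 208] [ 523.8 -170.5   34. ]
[279 158] [ 539.8 -116.2   34. ]
[283 154] [ 545.3 -113.4   34. ]
[358 154] [ 621.2 -137.1   34. ]
```

View pics/w3.png

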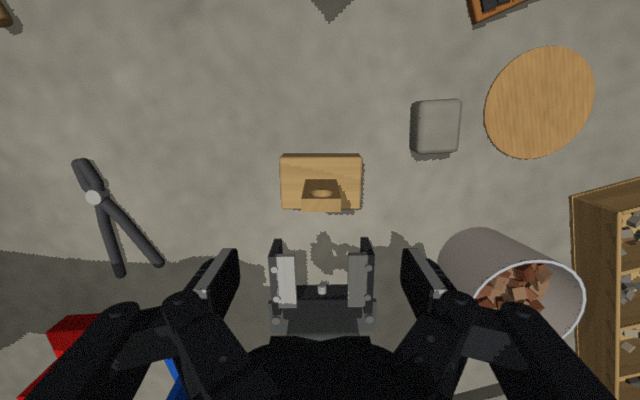

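The tamper stands upright and centred between the fingers, with its block at columns 279–361 and rows 154–212. I'll grip it across its narrow edges and lift.

```bash
python3 -m handwheel '[[[0,0,50],[0,0,0]],[[0,0,100],[0,0,0]],[[0,0,130],[0,0,0]],[[0,0,142],[0,0,0]],[[0,0,144],[0,0,0]],[[0,0,144],[0,0,0]]]' && python3 -m handwheel '[[[0,0,0],[0,0,0]],[[0,0,0],[0,0,0]],[[0,0,0],[0,0,0]],[[0,0,0],[0,0,0]],[[0,0,0],[0,0,0]],[[0,0,0],[0,0,0]],[[0,0,0],[0,0,0]]]' 0 && python3 -m handwheel '[[[0,0,-15],[0,0,0]],[[0,0,-45],[0,0,0]],[[0,0,-75],[0,0,0]],[[0,0,-90],[0,0,0]],[[0,0,-90],[0,0,0]]]'
python3 - <<'E'
from h import *
t=ctrl.read_camera("top");s=ctrl.read_camera("side")
# peg in both views: bright pixels near peg
for n,c,(x0,y0,x1,y1) in(("top",t,(180,155,235,180)),("side",s,(310,135,330,155))):
    hsv=cv2.cvtColor(c["img"],cv2.COLOR_RGB2HSV)
    m=cv2.inRange(hsv,(0,0,150),(180,45,255));M=np.zeros_like(m);M[y0:y1,x0:x1]=m[y0:y1,x0:x1]
    k=cv2.findContours(M,0,2)[0]
    if k:
        k=max(k,key=cv2.contourArea);r=cv2.minAreaRect(k);B=cv2.boxPoints(r);print(n,cv2.contourArea(k),B.round(1).tolist())
        if n=="top":
            B=B[np.argsort(B[:,0])];a,b=B[:2].mean(0),B[2:].mean(0);print("root",ray(c,a,158),"tip",ray(c,b,170))
for X in((547.4,347,158),(529,268.3,170)):
    q=s["intrinsics"]@(s["R"]@np.array(X)+s["t"]);print("side expected",q[:2]/q[2])
E
```

```text
time: 16.48
eef_pos: [573.9, -155.8, 43.4]
tool_rot: [179.9, -0.0, 72.6]
contact_force: [0.4, 0.2, 0.3]
width: 85.1
grasp_force: 0.0
time: 17.35
eef_pos: [574.1, -155.7, 42.8]
tool_rot: [179.9, -0.0, 72.6]
contact_force: [3.2, -0.4, 6.5]
width: 33.5
grasp_force: 62.0
time: 17.98
eef_pos: [573.5, -155.5, 132.9]
tool_rot: [179.9, -0.0, 72.6]
contact_force: [0.1, 0.2, -5.2]
width: 33.2
grasp_force: 61.2
top 170.0 [[193.60000610351562, 164.39999389648438], [228.89999389648438, 155.5], [234.0, 176.0], [198.6999969482422, 184.8000030517578]]
root [524.84387041 338.69945199 158.        ] tip [540.89160648 251.21964061 170.        ]
side 9.5 [[310.5, 151.60000610351562], [319.3999938964844, 141.5], [324.1000061035156, 145.60000610351562], [315.20001220703125, 155.6999969482422]]
side expected [319.13835803 142.38124471]
side expected [320.85789086 149.51329383]
```

```bash
python3 -m handwheel '[[[12,-6,0],[0,0,0]],[[40,-19,0],[0,0,0]],[[80,-37,0],[0,0,-0.01]],[[120,-56,0],[0,0,-0.02]],[[160,-75,0],[0,0,-0.03]],[[200,-94,0],[0,0,-0.04]],[[240,-112,0],[0,0,-0.05]],[[280,-131,0],[0,0,-0.06]],[[315,-147,2],[0,0,-0.07]],[[342,-160,5],[0,0,-0.073]],[[354,-166,8],[0,0,-0.073]],[[356,-166.6,8],[0,0,-0.073]]]' && python3 -m handwheel '[[[0,0,0],[0,0,0]],[[0,0,0],[0,0,0]],[[0,0,0],[0,0,0]]]'
python3 - <<'E'
from h import *
t=ctrl.read_camera("top");s=ctrl.read_camera("side");w=ctrl.read_camera("wrist")
a=cv2.resize(t["img"][130:220,170:290,::-1],(400,300),interpolation=2)
b=cv2.resize(s["img"][110:200,260:380,::-1],(800,600),interpolation=2)
c=cv2.resize(w["img"][:,:,::-1],(400,300))
b=cv2.resize(s["img"][105:213,255:399,::-1],(800,600),interpolation=2)
cv2.imwrite("pics/h1.png",b)
E
```

```text
time: 19.58
eef_pos: [520.2, 234.4, 123.6]
tool_rot: [-180.0, 0.1, 76.8]
contact_force: [-0.5, -0.4, -3.5]
width: 33.3
grasp_force: 61.1
time: 19.95
eef_pos: [521.2, 233.3, 124.4]
tool_rot: [180.0, -0.0, 76.7]
contact_force: [0.0, 0.1, -4.5]
width: 33.8
grasp_force: 61.1
```

View pics/h1.png

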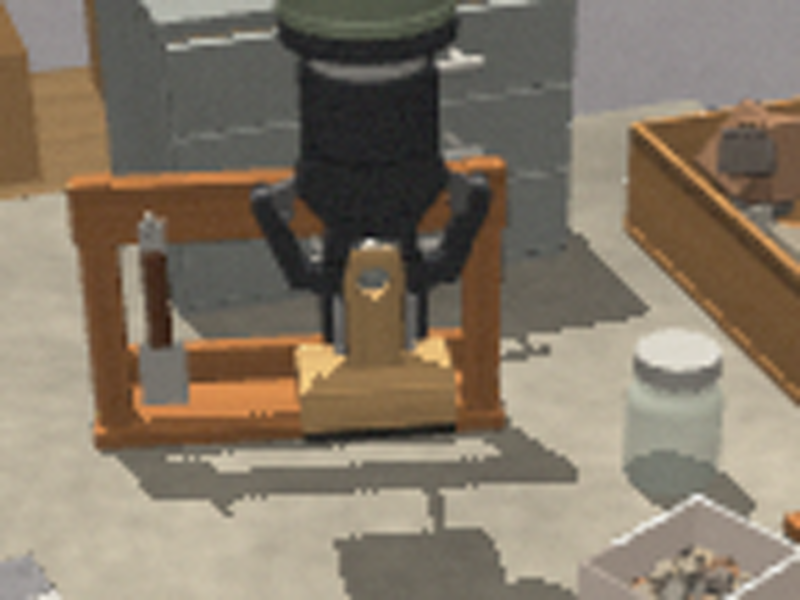

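The tamper hangs upright with its eye at crop (372,278), which is pixel (322,155). The peg's end just shows above the blade at (370,243). I'll check alignment by projection, with no more pictures.

Run:
```python
from h import *
s=ctrl.read_camera("side")
pr=lambda X:(lambda q:(q[:2]/q[2]).round(1))(s["intrinsics"]@(s["R"]@np.array(X,float)+s["t"]))
e=ctrl.get_obs()["eef_pos"];print("eye exp",pr(e+[0,0,45.2]),"near face",pr(e+[-1.4,-5.8,45.2]),"tip",pr((529,268.3,170)), "tip+5mm x",pr((534,268.3,170)),"tip+5z",pr((529,268.3,175)))
i=s["img"];print(i[144:153,316:327].mean(2).astype(int)); 
print(i[149:163,316:330].mean(2).astype(int))
```

```text
eye exp [321.7 154.6] near face [321.9 155.4] tip [320.9 149.5] tip+5mm x [322.3 149.3] tip+5z [320.8 148.1]
[[ 31  25  32  30  36  36  39  37  39  35  35]
 [ 34  34  37  35  35  35  39  36  38  39  36]
 [ 42  35  35  35  40  35  37  35  38  32  35]
 [ 35  39  35  34  33  35  37  34  36  37  37]
 [ 38  38  47  64 111 220 144  84  76  63  66]
 [ 37  31  76  90 171 166 152 121 129 126  88]
 [ 32  37 102 110 112 111 112 107 108 107  87]
 [ 33  52 103 102 103 100 100  99  97  95  92]
 [ 27  76  93  92  93  94  92  92  93  94  90]]
[[ 37  31  76  90 171 166 152 121 129 126  88  46  36  34]
 [ 32  37 102 110 112 111 112 107 108 107  87  43  40  36]
 [ 33  52 103 102 103 100 100  99  97  95  92  45  27  29]
 [ 27  76  93  92  93  94  92  92  93  94  90  55  39  35]
 [ 35  78  94  93  92  92  90  90  92  91  90  63  42  32]
 [ 36  91  94  94  91  95  95  91  86  90  93  65  37  34]
 [ 50  91  94  82  76  87  89  90 105  80  89  66  41  30]
 [ 49  90  97 100  92  90  92 110 137  93  88  75  43  40]
 [ 47  90  94  92 135 152 159 173 106  90  90  76  61  41]
 [ 56  92  92  93  97 107 176 115  91  90  87  68  93  95]
 [ 76  91  95  94  93  96  98  96  93  91  89  63  86  93]
 [ 76  94  94  89  91  96  92  95  92  88  91  66  88  94]
 [ 77  80  94  94  91  93  93  94  92  92  90  65  87  91]
 [ 92  81  93  94  92  94  93  95  90  88  89  67  88  93]]
```

```bash
python3 -m handwheel '[[[8,0,0],[0,0,0]],[[16,0,0],[0,0,0]],[[24,0,0],[0,0,0]],[[32,0,0],[0,0,0]],[[38,0,0],[0,0,0]],[[44,0,0],[0,0,0]],[[48,0,1],[0,0,0]],[[48,0,1],[0,0,0]],[[48,0,1],[0,0,0]]]'
```

```text
time: 21.28
eef_pos: [531.9, 280.3, 123.3]
tool_rot: [-180.0, 0.0, 76.7]
contact_force: [-0.5, 0.1, -4.4]
width: 33.2
grasp_force: 61.1
```

No contact, so I'll go on to the hanging place.

```bash
python3 -m handwheel '[[[6,0,1],[0,0,0]],[[12,0,2],[0,0,0]],[[18,0,3],[0,0,0]],[[23,0,3.5],[0,0,0]],[[26,0,4],[0,0,0]],[[26,0,4],[0,0,0]],[[26,0,4],[0,0,0]]]'; python3 -m handwheel '[[[0,0,1],[0,0,0]],[[0,0,2],[0,0,0]],[[0,0,3],[0,0,0]],[[0,0,3],[0,0,0]]]'
```

```text
time: 22.15
eef_pos: [537.9, 305.8, 119.3]
tool_rot: [180.0, 0.0, 76.8]
contact_force: [-1.2, 0.4, -4.9]
width: 33.1
grasp_force: 61.1
time: 22.65
eef_pos: [537.8, 305.9, 116.2]
tool_rot: [-180.0, 0.0, 76.8]
contact_force: [-0.3, 0.4, -3.6]
width: 33.5
grasp_force: 61.1
```

```bash
python3 -m handwheel '[[[0,0,1],[0,0,0]],[[0,0,2],[0,0,0]],[[0,0,2],[0,0,0]],[[0,0,2],[0,0,0]]]';  python3 -m handwheel '[[[0,0,0.5],[0,0,0]],[[0,0,1],[0,0,0]],[[0,0,1],[0,0,0]]]'
```

```text
time: 23.15
eef_pos: [538.0, 306.0, 114.5]
tool_rot: [180.0, -0.0, 76.8]
contact_force: [-1.4, -0.8, 1.6]
width: 33.0
grasp_force: 61.8
time: 23.52
eef_pos: [538.2, 306.1, 114.1]
tool_rot: [180.0, -0.1, 76.8]
contact_force: [-3.6, -1.9, 13.4]
width: 33.2
grasp_force: 63.2
```

```bash
python3 -m handwheel '[[[0,0,-0.7],[0,0,0]],[[0,0,-0.7],[0,0,0]]]'; python3 -m handwheel '[[[0,0,0],[0,0,0]],[[0,0,0],[0,0,0]],[[0,0,0],[0,0,0]],[[0,0,0],[0,0,0]],[[0,0,0],[0,0,0]],[[0,0,0],[0,0,0]],[[0,0,0],[0,0,0]],[[0,0,0],[0,0,0]]]' 90; python3 -m handwheel '[[[0,0,-10],[0,0,0]],[[0,0,-30],[0,0,0]],[[0,0,-60],[0,0,0]],[[0,0,-100],[0,0,0]],[[0,0,-140],[0,0,0]],[[-40,0,-150],[0,0,0]],[[-80,0,-150],[0,0,0]],[[-120,0,-150],[0,0,0]],[[-150,0,-150],[0,0,0]],[[-150,0,-150],[0,0,0]],[[-150,0,-150],[0,0,0]],[[-150,0,-150],[0,0,0]]]'
python3 - <<'E'
from h import *
s=ctrl.read_camera("side")
b=cv2.resize(s["img"][105:213,255:399,::-1],(800,600),interpolation=2)
cv2.imwrite("pics/h2.png",b)
E
```

```text
time: 23.78
eef_pos: [538.1, 306.0, 114.3]
tool_rot: [180.0, -0.0, 76.8]
contact_force: [-0.4, -1.0, 5.9]
width: 33.1
grasp_force: 61.9
time: 24.78
eef_pos: [537.9, 305.9, 114.0]
tool_rot: [-180.0, 0.0, 76.8]
contact_force: [-0.1, 0.5, -0.1]
width: 76.8
grasp_force: 0.0
time: 26.28
eef_pos: [503.7, 160.8, 264.2]
tool_rot: [180.0, -0.0, 76.8]
contact_force: [0.9, 0.4, 0.2]
width: 76.9
grasp_force: 0.0
```

View pics/h2.png

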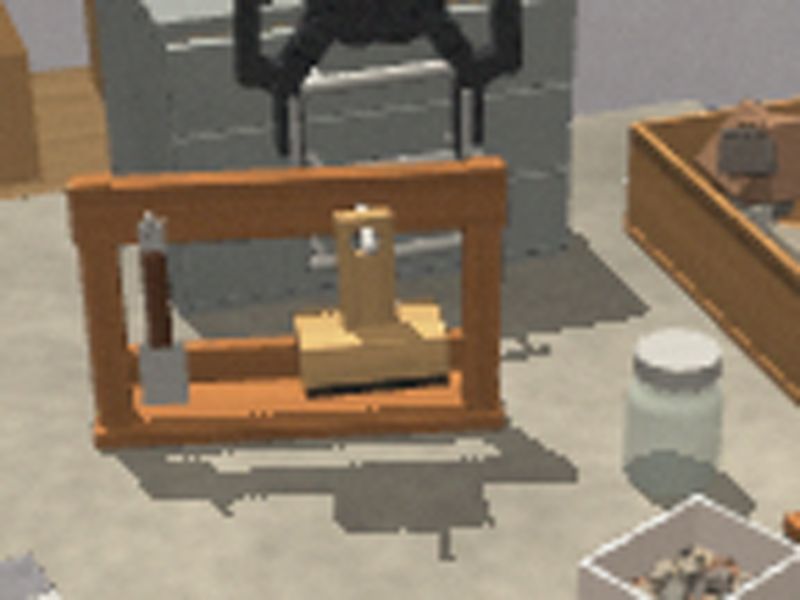

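The tamper hangs with the peg through its eye at crop (365,237). I'll wait for any swing to die out, check that it is still, and hand in.

```bash
R='run'; for i in 1 2 3; do python3 -m handwheel '[[[0,0,0],[0,0,0]],[[0,0,0],[0,0,0]],[[0,0,0],[0,0,0]],[[0,0,0],[0,0,0]],[[0,0,0],[0,0,0]],[[0,0,0],[0,0,0]],[[0,0,0],[0,0,0]],[[0,0,0],[0,0,0]],[[0,0,0],[0,0,0]],[[0,0,0],[0,0,0]],[[0,0,0],[0,0,0]],[[0,0,0],[0,0,0]]]' >/dev/null; done
python3 - <<'E'
from h import *
def f():
    c=ctrl.read_camera("side");h=cv2.cvtColor(c["img"],cv2.COLOR_RGB2HSV)
    m=cv2.inRange(h,(14,70,60),(28,255,255));M=m[138:182,305:340];ys,xs=np.nonzero(M);return M.astype(int),(xs.mean()+305,ys.mean()+138,len(xs)),c
a,p,c=f();D=[]
for _ in range(8):
    b,q,c=f();D.append(int((abs(b-a)>0).sum()))
print(p,q,D)
E
```

```text
(np.float64(321.6976127320955), np.float64(160.4893899204244), 754) (np.float64(321.8044328552803), np.float64(160.64146023468058), 767) [247, 239, 230, 256, 253, 239, 245, 247]
```

```bash
python3 -c "
from station import ctrl
print(ctrl.close_job())"
```

```text
the job is handed in; nothing more can be done
None
```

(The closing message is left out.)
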